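Top up a spring-fed board magazine

TASK

Load the loose grooved wooden board that lies on the table into the tilted spring magazine, on top of the board already in it: lay it flat between the corner posts and push it straight down against the spring until both brass catches snap over its top and hold it, then let go. Leave the mug and the oxide jar where they stand.

Things in the scene. Friction and masses are not known exactly. Their poses are not given: they have to be found in the camera images.
- loose_board: The board to load: a brown wooden board with lengthwise grooves on top, 60 mm (its x) by 120 mm (its y) by 14 mm thick (its z), 0.07 kg, lying flat on the table; grip it across its 60 mm width. Origin at the centre of its underside. It may go in either end first.
- stacked_board: An identical board already in the magazine, resting on the spring follower with its top against the catches; its length runs along the magazine's slope. Origin at the centre of its underside. Loading the other board pushes it 14 mm deeper.
- mouth (a point): Middle of the magazine's opening, level with the underside of the catches, 102 mm above the table. x: along a board's length, uphill, away from the robot; y: across its width, level; z: out of the opening, leaning 30 degrees from vertical to the low side. A held board has its top at z = 0, its underside at z = -14 mm. The flared tops of the corner posts (7 mm lead-in) end at z = 23 mm.
- magazine: The spring magazine: grey stand (foot 190 x 100 mm), four aluminium corner posts, orange follower. Fixed, but its place and yaw vary. Boards fit between the posts with 3.5 mm to spare all round. Both long sides are open between the posts (85 mm gap), so fingers can pass there beside a board. Origin: underside of the foot, below the mouth; x away from the robot, z up.
- follower (a joint): Travel of the orange spring follower, m, growing as it is pushed in: 0 with one board held, about 0.014 with two held, 0.032 at its stop. To snap in, the new board's top must go 5 to 6 mm below the catches all along (its underside to about z = -20 to -25 mm of the mouth, travel 0.020 to 0.025). The spring pushes with about 9 N at 0 and 14 N at 0.022.
- catch_low (a joint): Swing of the brass catch at the low end (nearer the robot), rad: 0 closed over the board's end, growing to about 0.6 as a passing board pushes it outwards; it springs back by itself. The catches are 20 mm wide, at mouth x = -54 and +54 mm, and stand about 7 mm over the board's ends.
- catch_high (a joint): Swing of the brass catch at the high end, rad: as for the low one.
- enamel_mug: Pale blue enamel mug, 85 x 112 x 79 mm, standing loose; a bystander. Origin at the centre of its underside.
- jar: Oxide jar, red-brown with a black lid, 58 mm across and 76 mm high, standing loose; a bystander. Origin at the centre of its underside.
Mind the look-alikes: they are no part of the job. Leave any blue look-alike of the loose_board alone.

How it is judged:
At the end, for the whole second after the job is handed in: The loose board is held under both closed catches (under 0.15 rad): underside 11 to 18 mm below the catch plane, centred within 6 mm, parallel within 0.06 rad, at rest; the first board beneath it, its underside 24 to 33 mm below that plane (z of loose_board in the frame of mouth between -0.018 and -0.011 m and x of loose_board in the frame of mouth between -0.006 and 0.006 m and y of loose_board in the frame of mouth between -0.006 and 0.006 m and angle between the z axis of loose_board and the z axis of mouth, either way round below 0.06 rad and z of stacked_board in the frame of mouth between -0.033 and -0.024 m and value of joint each of catch_low, catch_high below 0.15 rad and linear speed of loose_board below 0.02 m/s); the robot touches nothing.
It fails at once if the mug is moved by more than 30 mm (distance of enamel_mug from where it was at the start of the episode above 0.03 m).
It fails at once if the jar is moved by more than 30 mm (distance of jar from where it was at the start of the episode above 0.03 m).
It also fails if it takes over 38 s, if anything falls off the work surface, if the arm or the gripper's body presses on something with over 40 N, if the wrist force passes 120 N, or if a joint passes its speed limit or range.

ROBOT

A 6-joint arm with a two-finger parallel gripper is mounted at the origin on a cart in front of the work surface, level with it; the furniture and walls round the work are solid. World frame = base frame: x ahead of the robot, y to its left, z up, the work surface at z = 0. Lengths are in m, angles in rad, forces in N, time in s.
With the tool pointing down it reaches from about 0.35 to 0.85 m from the base axis. Payload 8.1 kg.
Tool frame: the origin (TCP) lies midway between the tips of the shut fingers; the grasp point (between the pads) lies 19 mm behind it; z points along the fingers, y is the direction in which the jaws open and shut (so a half turn about z gives the same grasp; the last joint's range is limited). The gripper opens to 93 mm and grips with 3 to 60 N. Pads are 15 mm wide; open, the fingers measure 128 mm over their backs; the gripper's body (75 mm by 188 mm) begins 65 mm behind the grasp point.
Start: joints at [-1.359, 0.13, 1.488, -0, 1.523, -0.085], TCP at [0.175, -0.574, 0.185] pointing down, gripper open.
Joint ranges: [-2.96, 2.96], [-0.89, 2.26], [0.02, 2.5], [-1.34, 4.48], [0, 2.73], [-2.66, 2.66]. Speed limits (rad/s): [2.39, 2.39, 2.79, 3.14, 3.14, 3.14].

INTERFACE

Orientations are given as a rotation vector (axis times angle).
In Python, from plant import robot gives the robot as it stands. The module is installed in compiled form; this text tells all that it offers.
- The arm moves only by the shell command python3 -m pendant 'ROWS' [FORCE]. ROWS is JSON, a list of rows, each an object with "translation": the shift along the tool's x, y, z in mm, a list of three; "twist": the turn, a rotation vector about the tool's x, y, z in rad, a list of three; "grip": the opening, from -1 (shut) to 1 (fully open). A call has exactly 10 rows; each row shifts and turns the pose as measured when the row begins, along the tool's axes as they then stand; what a row does not reach is not made up. A row lasts 1/10 s, in which the tool goes at most 50 mm and 8.59 degrees, less where a joint would pass 70% of its speed; a pose out of reach is approached as far as the arm can. A call is refused whole if a number of a shift passes 50 or a number of a turn 0.15, either way. A call with a gripper value outside its range is refused whole. The fingers move at their own pace and stop on an object; FORCE is the grip in N (left out, the last holds). Time passes only in rows, so rows that do not move let the fingers close, or fill a call up. It gives the time, the measured TCP pose, the force and the opening at its end, in the units of the state.
- robot.read_state(): the state, without advancing time (a new reading comes with each control period).
- robot.read_camera(name): name is "scene" or "top"; returns (picture, depth): 400x640x3 uint8, red, green, blue; 400x640 float32, m along the optical axis (not along the pixel's ray), 0 where there is no reading.
- robot.camera_info(name): a dict with "vertical_fov" (degrees; the focal length in pixels is half the picture's height over the tangent of half this angle, whatever the lens; pixels are square), "cx", "cy" (the principal point, pixels), "cam_to_world" (4x4, takes a point from camera to world coordinates). Camera axes: x right, y up, looking along -z (the intrinsics and any distortion apply to the point x, -y, -z); pixel columns grow to the right and rows downward; lengths in m; the calibration is good to about 2 mm. A picture is of the moment at which its call begins. camera_info takes no time and is no camera call.
- robot.close_job(): hands the job in, once; it reports no verdict.
The state is a dict: "t": time; "q": joint angles; "dq": joint speeds; "joint_torque": joint torques, N m; "tool_pos": TCP position; "orientation": TCP orientation; "force": force on the tool from outside, world axes, zero at the start; "wrist_torque": the same for the moment, N m; "opening": finger opening in m.
Only numpy, scipy, OpenCV 4.12 (cv2) and the standard library are available. Lean on these libraries where they do the work, as an engineer would, in place of code of your own. Each camera call takes 0.05 s, during which the arm holds its last target. There are 200 camera calls.

## Working session

There is one attempt and no reset: what is moved stays moved. The work goes in short steps, Python scripts to look and compute and a shell command to move; the robot and the scene stay as the last step left them, time stands still between calls to the robot, and variables do not carry over. Pictures are saved under pics/ and viewed, about 8 in all and at most 12, crops included, and the job is handed in when it is done.

```bash
mkdir -p pics
cat > h.py <<'E'
import numpy as np, cv2
from plant import robot
def cam(n):
    p,d=robot.read_camera(n); i=robot.camera_info(n); return p,d,i
def pts(d,i):
    f=200/np.tan(np.radians(i['vertical_fov'])/2)
    v,u=np.mgrid[:400,:640]
    P=np.stack([(u-i['cx'])/f*d,-(v-i['cy'])/f*d,-d,np.ones_like(d)],-1)
    return (P@np.array(i['cam_to_world']).T)[...,:3]
E
python3 - <<'E'
from h import *
print(robot.read_state())
for n in('scene','top'):
    p,d,i=cam(n);print(n,i,d.min(),d.max())
    cv2.imwrite(f'pics/{n}0.png',p[...,::-1]);np.savez(n+'0.npz',p=p,d=d)
E
```

```text
{'t': 0.0, 'q': array([-1.35937275e+00,  1.31152269e-01,  1.48923935e+00, -1.23652579e-05,
        1.52296305e+00, -8.54161307e-02]), 'dq': array([-0.00012254,  0.000201  , -0.00086116,  0.00027174,  0.00074329,
        0.00068873]), 'joint_torque': array([-3.75878917e-04, -5.59847510e+01, -4.91760635e+01,  7.66359223e-02,
        3.53684183e-02, -1.58657899e-04]), 'tool_pos': array([ 0.17538095, -0.5731699 ,  0.18411471]), 'orientation': array([-3.10531535e+00, -4.64305729e-01,  1.93517577e-04]), 'force': array([-0.89145459,  0.04701689,  1.07685111]), 'wrist_torque': array([-0.00123496,  0.00258619,  0.02067897]), 'opening': 0.09323026756701651}
scene {'vertical_fov': 56.680309037998605, 'cx': 322.54026276801187, 'cy': 194.5483568582909, 'cam_to_world': array([[-0.72389079,  0.46712507, -0.50771674, -0.00619524],
       [-0.68974113, -0.50650666,  0.51740523,  0.65062367],
       [-0.01546896,  0.724738  ,  0.68885088,  0.87390322],
       [ 0.        ,  0.        ,  0.        ,  1.        ]])} 0.0 3.6063602
top {'vertical_fov': 46.03092774059335, 'cx': 314.15312573889116, 'cy': 201.87944279919935, 'cam_to_world': array([[-0.01351193,  0.98315254, -0.1822869 ,  0.33382354],
       [-0.99983111, -0.01101331,  0.01471244,  0.08762942],
       [ 0.01245699,  0.18245491,  0.98313531,  1.31405801],
       [ 0.        ,  0.        ,  0.        ,  1.        ]])} 0.0 2.0376797
```

View pics/scene0.png

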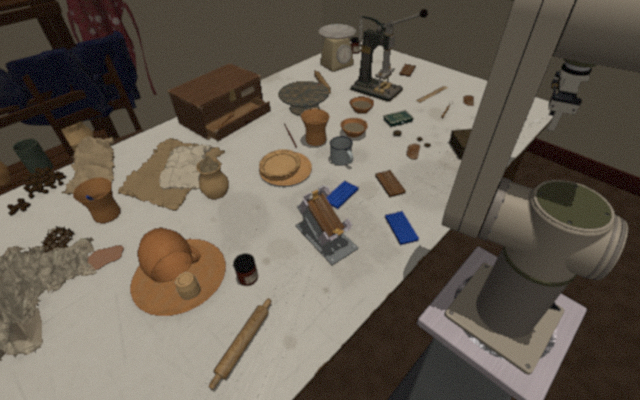

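View pics/top0.png

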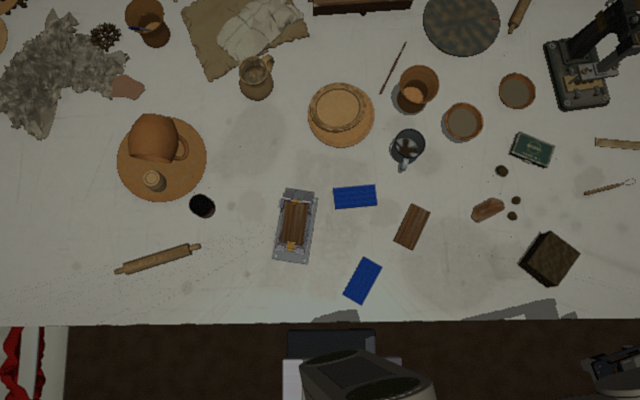

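Top view: the loose board candidates are brown (412,227), blue (355,196) and blue (363,281). The brown one fits the description, and the blue ones are look-alikes. The magazine is at (295,225), with its stacked board inside. The mug is at (407,147) and the jar at (202,206). I'll confirm with a crop and measure.

Run:
```python
from h import *
for n,box in(('top',(260,170,450,310)),('scene',(280,150,430,270))):
    z=np.load(n+'0.npz');p,d=z['p'],z['d'];i=robot.camera_info(n);P=pts(d,i)
    x0,y0,x1,y1=box
    if n=='top': cv2.imwrite('pics/crop_top.png',cv2.resize(p[y0:y1,x0:x1,::-1],None,fx=4,fy=4,interpolation=cv2.INTER_CUBIC))
    hsv=cv2.cvtColor(p,cv2.COLOR_RGB2HSV)
    t=P[y0:y1,x0:x1].reshape(-1,3);t=t[np.abs(t[:,2])<.02]
    A=np.c_[t[:,:2],np.ones(len(t))];print(n,'table fit',np.linalg.lstsq(A,t[:,2],rcond=None)[0],np.median(t[:,2]))
    m=((hsv[...,0]<22)&(hsv[...,1]>90)&(hsv[...,2]>25)).astype(np.uint8)
    w=np.zeros_like(m);w[y0:y1,x0:x1]=m[y0:y1,x0:x1]
    w=cv2.morphologyEx(w,cv2.MORPH_CLOSE,np.ones((3,3)))
    for c in cv2.findContours(w,0,2)[0]:
        if cv2.contourArea(c)<80: continue
        mm=np.zeros_like(m);cv2.drawContours(mm,[c],-1,1,-1)
        q=P[(mm>0)&(d>0)];z=np.median(q[:,2])
        r=cv2.minAreaRect((q[:,:2]*1000).astype(np.float32))
        pl=np.linalg.svd(q-np.median(q,0),full_matrices=False)[2][2]
        print(cv2.boundingRect(c),cv2.contourArea(c),'med',np.median(q,0).round(4),'rect',r,'n',pl*np.sign(pl[2]))
```

```text
top table fit [ 0.00225855 -0.0018745   0.0007304 ] 0.0008872974968410219
(394, 204, 36, 46) 809.0 med [ 0.5029 -0.2024  0.0119] rect ((503.8532409667969, -203.07456970214844), (57.92061996459961, 118.1133041381836), 62.745975494384766) n [-0.00808511 -0.01617244  0.99983653]
(281, 199, 27, 53) 931.5 med [0.5029 0.1246 0.0982] rect ((495.27880859375, 127.07324981689453), (62.00864028930664, 123.6275634765625), 80.54267883300781) n [-0.50084345  0.08274721  0.86157341]
scene table fit [ 5.16702752e-03  1.61116808e-03 -2.24598935e-05] 0.0008712082675917387
(414, 253, 16, 17) 133.0 med [ 0.4245 -0.5352 -0.7476] rect ((352.9828186035156, -295.94329833984375), (65.58805847167969, 678.124755859375), 17.012161254882812) n [0.97867962 0.06340386 0.19536161]
(308, 190, 36, 46) 778.0 med [0.5028 0.1259 0.1006] rect ((494.4129638671875, 126.44117736816406), (64.98806762695312, 132.665283203125), 84.9714584350586) n [-0.49730063  0.06411394  0.86520603]
(376, 171, 29, 25) 357.0 med [ 0.4955 -0.198   0.0115] rect ((501.0330810546875, -200.00845336914062), (58.716670989990234, 121.11293029785156), 61.80644989013672) n [-0.00756871 -0.02535645  0.99964982]
(280, 150, 32, 36) 855.5 med [ 0.7986 -0.029   0.0134] rect ((799.8202514648438, -32.33976745605469), (113.81365966796875, 184.0868377685547), 47.7357292175293) n [-0.10188622 -0.02576025  0.99446247]
```

View pics/crop_top.png

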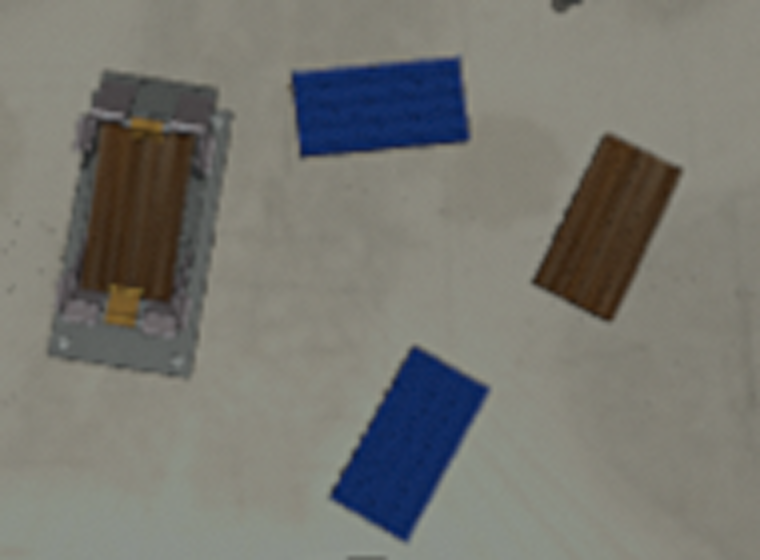

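The brown board in the crop is confirmed. Next I'll refine the magazine pose in its tilted plane, check obstacle heights and compute the moves.

```bash
cat >> h.py <<'E'
from scipy.spatial.transform import Rotation as R
def rays(i,uv):
    f=200/np.tan(np.radians(i['vertical_fov'])/2);uv=np.asarray(uv,float)
    M=np.array(i['cam_to_world']);D=np.c_[(uv[:,0]-i['cx'])/f,-(uv[:,1]-i['cy'])/f,-np.ones(len(uv))]
    return M[:3,3],D@M[:3,:3].T
def onplane(i,uv,p0,n):
    o,D=rays(i,uv);return o+D*(((p0-o)@n)/(D@n))[:,None]
def frame(yaw,tilt=np.radians(30)):   # mouth axes as columns, yaw deg
    return (R.from_euler('z',yaw,degrees=True)*R.from_euler('y',-tilt)).as_matrix()
def delta(tp,tR=None):
    s=robot.read_state();C=R.from_rotvec(s['orientation'])
    print('t',round(s['t'],2),'pos',s['tool_pos'].round(4),'F',s['force'].round(1),'open',round(s['opening'],4))
    print('shift tool mm',(C.inv().apply(np.array(tp)-s['tool_pos'])*1000).round(1))
    if tR is not None: print('twist',(C.inv()*R.from_matrix(tR)).as_rotvec().round(4),'shift in goal frame',(tR.T@(np.array(tp)-s['tool_pos'])*1000).round(1))
E
python3 - <<'E'
from h import *
for n,box in(('top',(275,195,312,255)),('scene',(300,185,350,240))):
    z=np.load(n+'0.npz');p,d=z['p'],z['d'];i=robot.camera_info(n);P=pts(d,i)
    x0,y0,x1,y1=box
    hsv=cv2.cvtColor(p,cv2.COLOR_RGB2HSV)
    for yaw in(-7,-9):
        F=frame(yaw);p0=np.array([.503,.125,.102])
        L=(P-p0)@F
        m=(hsv[...,0]<22)&(hsv[...,1]>90)&(np.abs(L[...,2])<.008)&(hsv[...,1]<215)
        w=np.zeros((400,640),np.uint8);w[y0:y1,x0:x1]=m[y0:y1,x0:x1]
        w=cv2.morphologyEx(w,cv2.MORPH_OPEN,np.ones((2,2)))
        c=max(cv2.findContours(w,0,2)[0],key=cv2.contourArea)
        q=onplane(i,c[:,0],p0,F[:,2]);l=(q-p0)@F
        print(n,yaw,'rect in plane',cv2.minAreaRect((l[:,:2]*1000).astype(np.float32)),'lo/hi',l.min(0)*1e3,l.max(0)*1e3,'zmed',np.median(L[w>0][:,2]))
    # long side edges: per x bin y extents
        for xb in(-40,-20,0,20,40):
            s=(w>0)
            v,u=np.nonzero(s);l2=(onplane(i,np.c_[u,v],p0,F[:,2])-p0)@F*1e3
            k=l2[np.abs(l2[:,0]-xb)<8,1];print('  ',xb,k.min().round(1),k.max().round(1),end='')
        print()
    # foot
    near=(np.abs(P[...,0]-.49)<.13)&(np.abs(P[...,1]-.125)<.09)&(P[...,2]>.005)&(P[...,2]<.03)&(hsv[...,1]<80)
    q=P[near];print('foot',len(q),np.median(q[:,2]),cv2.minAreaRect((q[:,:2]*1e3).astype(np.float32)))
    b=P[235:290,515:580] if n=='top' else None
    if b is not None: print('box',b[...,2].max(),b.reshape(-1,3).min(0)); mz=P[130:175,385:430]; print('mug',mz[mz[...,2]>.05].mean(0)); j=P[190:220,188:216]; print('jar',j[j[...,2]>.06].mean(0))
a=np.radians(-27);TR=np.array([[np.cos(a),np.sin(a),0],[np.sin(a),-np.cos(a),0],[0,0,-1]])
delta([.5025,-.2015,.10],TR)
E
```

```text
top -7 rect in plane ((-3.1605072021484375, -4.099069595336914), (57.58551788330078, 118.94650268554688), 87.50347137451172) lo/hi [-6.25068963e+01 -3.48260618e+01 -1.75166483e-13] [5.71042411e+01 2.60247765e+01 2.38368453e-13] zmed -0.0031116431908413972
   -40 -31.6 26.0   -20 -32.4 25.2   0 -33.1 23.9   20 -34.1 23.1   40 -34.8 22.3
top -9 rect in plane ((-3.0748291015625, -4.182001113891602), (57.62040328979492, 118.85320281982422), 89.23521423339844) lo/hi [-6.24747006e+01 -3.35063070e+01 -1.60236326e-13] [5.66063625e+01 2.49334764e+01 2.79743701e-13] zmed -0.0031269811232884043
   -40 -31.8 24.9   -20 -31.9 24.8   0 -32.1 24.0   20 -33.4 23.9   40 -33.5 23.8
foot 724 0.008272653919884632 ((490.91766357421875, 124.41204833984375), (176.6551971435547, 258.3709716796875), 88.94662475585938)
box 1.3140580122343675 [ 0.3244153  -0.67826121 -0.00662516]
mug [ 0.70661989 -0.18876376  0.09865277]
jar [0.55986827 0.37172494 0.08529157]
scene -7 rect in plane ((-5.541599273681641, 1.3669967651367188), (63.26217269897461, 119.0015640258789), 88.26375579833984) lo/hi [-6.56286182e+01 -3.17091537e+01 -1.20978628e-13] [5.38534890e+01 3.40253789e+01 1.77355567e-13] zmed -0.0013979541934944406
   -40 -28.0 34.0   -20 -28.3 32.3   0 -29.5 31.4   20 -28.8 31.3   40 -31.7 29.5
scene -9 rect in plane ((-5.594547271728516, 1.2067852020263672), (119.01518249511719, 62.75115966796875), 0.003404527436941862) lo/hi [-6.51009455e+01 -3.01716912e+01 -9.20812969e-14] [5.39132048e+01 3.25803219e+01 2.89414289e-13] zmed -0.0014390303810712368
   -40 -29.0 32.6   -20 -28.6 31.2   0 -28.2 31.8   20 -28.0 31.7   40 -30.2 30.3
foot 929 0.008648059063884883 ((492.52392578125, 135.23526000976562), (218.02328491210938, 147.2649688720703), 3.026463508605957)
t 0.1 pos [ 0.1754 -0.5732  0.1842] F [ 0.   1.4 -0.3] open 0.0932
shift tool mm [ 421.5 -259.6   84.7]
twist [-1.600e-03  5.000e-04  7.681e-01] shift in goal frame [ 122.7 -479.7   84.2]
```

The two cameras differ by about 3 mm, so I'll take the mean: board (0.5025, -0.2015), long axis at -27°; mouth about (0.498, 0.125), yaw -9.3°. Moving now, and I'll refine from close by.

```bash
python3 -m pendant '[{"translation":[0,0,0],"twist":[0,0,0.128],"grip":1},{"translation":[0,0,0],"twist":[0,0,0.128],"grip":1},{"translation":[0,0,0],"twist":[0,0,0.128],"grip":1},{"translation":[0,0,0],"twist":[0,0,0.128],"grip":1},{"translation":[0,0,0],"twist":[0,0,0.128],"grip":1},{"translation":[0,0,0],"twist":[0,0,0.128],"grip":1},{"translation":[12,-48,0],"twist":[0,0,0],"grip":1},{"translation":[12,-48,0],"twist":[0,0,0],"grip":1},{"translation":[12,-48,0],"twist":[0,0,0],"grip":1},{"translation":[12,-48,0],"twist":[0,0,0],"grip":1}]' 30
cat > g.py <<'E'
from h import *
a=np.radians(-27.3);TR=np.array([[np.cos(a),np.sin(a),0],[np.sin(a),-np.cos(a),0],[0,0,-1]])
delta([.5025,-.2015,.10],TR)
E
python3 g.py
```

```text
t: 1.1
tool_pos: [0.3076, -0.4249, 0.1778]
orientation: [-3.028, 0.797, 0.012]
force: [0.4, -0.6, -0.3]
opening: 0.0929
t 1.1 pos [ 0.3076 -0.4249  0.1778] F [ 0.4 -0.6 -0.3] open 0.0929
shift tool mm [  60.6 -289.8   79.5]
twist [-0.0081  0.0096 -0.038 ] shift in goal frame [  70.8 -287.9   77.8]
```

```bash
python3 -m pendant '[{"translation":[9,-42,0],"twist":[0,0,-0.03],"grip":1},{"translation":[10,-42,0],"twist":[0,0,0],"grip":1},{"translation":[10,-42,0],"twist":[0,0,0],"grip":1},{"translation":[10,-42,5],"twist":[0,0,0],"grip":1},{"translation":[10,-42,10],"twist":[0,0,0],"grip":1},{"translation":[10,-42,15],"twist":[0,0,0],"grip":1},{"translation":[10,-30,15],"twist":[0,0,0],"grip":1},{"translation":[0,0,15],"twist":[0,0,0],"grip":1},{"translation":[0,0,10],"twist":[0,0,0],"grip":1},{"translation":[0,0,0],"twist":[0,0,0],"grip":1}]'; python3 g.py
```

```text
t: 2.1
tool_pos: [0.5075, -0.1907, 0.1041]
orientation: [-3.041, 0.738, 0.016]
force: [0.0, -0.5, 0.6]
opening: 0.093
t 2.1 pos [ 0.5075 -0.1907  0.1041] F [ 0.  -0.5  0.6] open 0.093
shift tool mm [ 0.5 11.9  4. ]
twist [-0.0096  0.0129  0.0003] shift in goal frame [ 0.5 11.9  4.1]
```

```bash
sed -i 's/,.10\],TR/,.004],TR/' g.py; python3 -m pendant '[{"translation":[0,6,0],"twist":[-0.01,0.013,0],"grip":1},{"translation":[0,6,0],"twist":[0,0,0],"grip":1},{"translation":[0,0,15],"twist":[0,0,0],"grip":1},{"translation":[0,0,20],"twist":[0,0,0],"grip":1},{"translation":[0,0,20],"twist":[0,0,0],"grip":1},{"translation":[0,0,15],"twist":[0,0,0],"grip":1},{"translation":[0,0,10],"twist":[0,0,0],"grip":1},{"translation":[0,0,5],"twist":[0,0,0],"grip":1},{"translation":[0,0,0],"twist":[0,0,0],"grip":1},{"translation":[0,0,0],"twist":[0,0,0],"grip":1}]'; python3 g.py
```

```text
t: 3.1
tool_pos: [0.5002, -0.2107, 0.0172]
orientation: [3.045, -0.756, 0.012]
force: [-0.6, 0.3, -0.7]
opening: 0.093
t 3.1 pos [ 0.5002 -0.2107  0.0172] F [-0.6  0.3 -0.7] open 0.093
shift tool mm [-2.4 -9.2 13.2]
twist [ 0.0026 -0.0085 -0.0106] shift in goal frame [-2.2 -9.2 13.2]
```

```bash
python3 -m pendant '[{"translation":[-2,-9,0],"twist":[0,0,-0.01],"grip":1},{"translation":[0,0,0],"twist":[0,0,0],"grip":1},{"translation":[0,0,6],"twist":[0,-0.008,0],"grip":1},{"translation":[0,0,6],"twist":[0,0,0],"grip":1},{"translation":[0,0,0],"twist":[0,0,0],"grip":1},{"translation":[0,0,0],"twist":[0,0,0],"grip":1},{"translation":[0,0,0],"twist":[0,0,0],"grip":1},{"translation":[0,0,0],"twist":[0,0,0],"grip":1},{"translation":[0,0,0],"twist":[0,0,0],"grip":1},{"translation":[0,0,0],"twist":[0,0,0],"grip":1}]'; python3 g.py
```

```text
t: 4.1
tool_pos: [0.5051, -0.2018, 0.0068]
orientation: [3.05, -0.739, 0.005]
force: [0.2, -0.5, 0.6]
opening: 0.0928
t 4.1 pos [ 0.5051 -0.2018  0.0068] F [ 0.2 -0.5  0.6] open 0.0928
shift tool mm [-2.4  0.9  2.8]
twist [ 0.0025 -0.0041  0.0008] shift in goal frame [-2.4  0.9  2.8]
```

```bash
python3 -m pendant '[{"translation":[-2.4,1,3.5],"twist":[0,-0.004,0],"grip":1},{"translation":[0,0,0],"twist":[0,0,0],"grip":1},{"translation":[0,0,0],"twist":[0,0,0],"grip":-1},{"translation":[0,0,0],"twist":[0,0,0],"grip":-1},{"translation":[0,0,0],"twist":[0,0,0],"grip":-1},{"translation":[0,0,0],"twist":[0,0,0],"grip":-1},{"translation":[0,0,0],"twist":[0,0,0],"grip":-1},{"translation":[0,0,0],"twist":[0,0,0],"grip":-1},{"translation":[0,0,0],"twist":[0,0,0],"grip":-1},{"translation":[0,0,0],"twist":[0,0,0],"grip":-1}]' 55; python3 g.py
```

```text
t: 5.1
tool_pos: [0.5024, -0.2017, 0.0032]
orientation: [3.051, -0.74, -0.001]
force: [0.0, -0.7, 0.4]
opening: 0.0338
t 5.1 pos [ 0.5024 -0.2017  0.0032] F [ 0.  -0.7  0.4] open 0.0338
shift tool mm [-0.  -0.3 -0.8]
twist [ 0.0026 -0.0002  0.0008] shift in goal frame [-0.  -0.3 -0.8]
```

Run:
```python
from h import *
p,d,i=cam('scene');q,_,_=cam('top')
print(robot.read_state()['opening'])
a=cv2.resize(p[120:270,270:450,::-1],(400,333));b=cv2.resize(q[160:310,330:510,::-1],(400,333))
cv2.imwrite('pics/grip1.png',np.hstack([a,b]))
```

```text
0.02567267817075807
```

View pics/grip1.png

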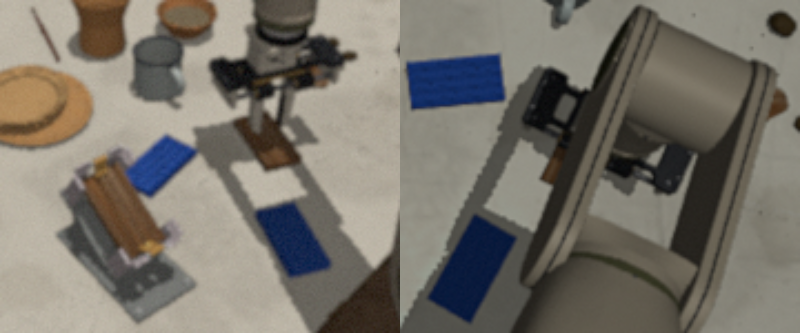

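The left crop shows the fingers above the board, closing over it. The tips evidently sit higher when open (arc motion). I'll reopen and feel downward for contact.

```bash
python3 -m pendant '[{"translation":[0,0,0],"twist":[0,0,0],"grip":0.6},{"translation":[0,0,0],"twist":[0,0,0],"grip":0.6},{"translation":[0,0,0],"twist":[0,0,0],"grip":0.6},{"translation":[0,0,0],"twist":[0,0,0],"grip":0.6},{"translation":[0,0,0],"twist":[0,0,0],"grip":0.6},{"translation":[0,0,0],"twist":[0,0,0],"grip":0.6},{"translation":[0,0,0],"twist":[0,0,0],"grip":0.6},{"translation":[0,0,0],"twist":[0,0,0],"grip":0.6},{"translation":[0,0,4],"twist":[0,0,0],"grip":0.6},{"translation":[0,0,2],"twist":[0,0,0],"grip":0.6}]'; python3 g.py
```

```text
t: 6.2
tool_pos: [0.5026, -0.2019, -0.0029]
orientation: [3.051, -0.74, 0.0]
force: [0.5, 0.4, -0.0]
opening: 0.0743
t 6.2 pos [ 0.5026 -0.2019 -0.0029] F [ 0.5  0.4 -0. ] open 0.0743
shift tool mm [-0.3 -0.3 -6.9]
twist [ 0.0026 -0.0009  0.0007] shift in goal frame [-0.3 -0.3 -6.9]
```

```bash
python3 -m pendant '[{"translation":[0,0,1],"twist":[0,0,0],"grip":0.6},{"translation":[0,0,1],"twist":[0,0,0],"grip":0.6},{"translation":[0,0,1],"twist":[0,0,0],"grip":0.6},{"translation":[0,0,1],"twist":[0,0,0],"grip":0.6},{"translation":[0,0,0],"twist":[0,0,0],"grip":0.6},{"translation":[0,0,0],"twist":[0,0,0],"grip":0.6},{"translation":[0,0,0],"twist":[0,0,0],"grip":0.6},{"translation":[0,0,0],"twist":[0,0,0],"grip":0.6},{"translation":[0,0,0],"twist":[0,0,0],"grip":0.6},{"translation":[0,0,0],"twist":[0,0,0],"grip":0.6}]'; python3 g.py
```

```text
t: 7.2
tool_pos: [0.5023, -0.2017, -0.0078]
orientation: [3.051, -0.74, -0.001]
force: [-0.1, 0.1, -0.2]
opening: 0.0745
t 7.2 pos [ 0.5023 -0.2017 -0.0078] F [-0.1  0.1 -0.2] open 0.0745
shift tool mm [  0.1  -0.3 -11.8]
twist [ 0.0026 -0.0001  0.0007] shift in goal frame [  0.   -0.3 -11.8]
```

```bash
python3 -m pendant '[{"translation":[0,0,0],"twist":[0,0,0],"grip":0.1},{"translation":[0,0,0],"twist":[0,0,0],"grip":0.1},{"translation":[0,0,0],"twist":[0,0,0],"grip":0.1},{"translation":[0,0,0],"twist":[0,0,0],"grip":0.1},{"translation":[0,0,0],"twist":[0,0,0],"grip":0.1},{"translation":[0,0,0],"twist":[0,0,0],"grip":0.1},{"translation":[0,0,0],"twist":[0,0,0],"grip":0.1},{"translation":[0,0,0],"twist":[0,0,0],"grip":0.1},{"translation":[0,0,0],"twist":[0,0,0],"grip":0.1},{"translation":[0,0,0],"twist":[0,0,0],"grip":0.1}]' 30; python3 g.py
```

```text
t: 8.2
tool_pos: [0.5024, -0.2018, -0.0077]
orientation: [3.051, -0.74, -0.001]
force: [-0.6, -0.8, -0.3]
opening: 0.0512
t 8.2 pos [ 0.5024 -0.2018 -0.0077] F [-0.6 -0.8 -0.3] open 0.0512
shift tool mm [  0.   -0.3 -11.7]
twist [ 0.0026 -0.0002  0.0007] shift in goal frame [  0.   -0.3 -11.7]
```

Run:
```python
from h import *
p,d,i=cam('scene');P=pts(d,i)
x0,y0=355,110
cv2.imwrite('pics/grip2.png',cv2.resize(p[y0:205,x0:435,::-1],None,fx=6,fy=6,interpolation=cv2.INTER_CUBIC))
for v in range(150,196,4): print(v,[tuple((P[v,u]*1000).round().astype(int)) for u in range(372,408,5)])
```

```text
150 [(np.int64(552), np.int64(-150), np.int64(152)), (np.int64(541), np.int64(-163), np.int64(151)), (np.int64(526), np.int64(-167), np.int64(156)), (np.int64(502), np.int64(-160), np.int64(172)), (np.int64(497), np.int64(-181), np.int64(163)), (np.int64(483), np.int64(-187), np.int64(167)), (np.int64(477), np.int64(-208), np.int64(158)), (np.int64(469), np.int64(-225), np.int64(153))]
154 [(np.int64(538), np.int64(-131), np.int64(154)), (np.int64(541), np.int64(-164), np.int64(134)), (np.int64(514), np.int64(-153), np.int64(154)), (np.int64(499), np.int64(-157), np.int64(160)), (np.int64(492), np.int64(-177), np.int64(152)), (np.int64(482), np.int64(-190), np.int64(150)), (np.int64(473), np.int64(-205), np.int64(146)), (np.int64(469), np.int64(-229), np.int64(135))]
158 [(np.int64(527), np.int64(-118), np.int64(152)), (np.int64(514), np.int64(-127), np.int64(153)), (np.int64(507), np.int64(-145), np.int64(147)), (np.int64(498), np.int64(-159), np.int64(143)), (np.int64(489), np.int64(-174), np.int64(139)), (np.int64(569), np.int64(-344), np.int64(-1)), (np.int64(479), np.int64(-220)
[... 2772 characters left out ...]
, (np.int64(515), np.int64(-149), np.int64(1)), (np.int64(503), np.int64(-162), np.int64(0)), (np.int64(483), np.int64(-162), np.int64(12)), (np.int64(469), np.int64(-170), np.int64(16)), (np.int64(460), np.int64(-189), np.int64(8)), (np.int64(446), np.int64(-197), np.int64(11)), (np.int64(438), np.int64(-217), np.int64(3))]
194 [(np.int64(514), np.int64(-119), np.int64(3)), (np.int64(502), np.int64(-133), np.int64(1)), (np.int64(490), np.int64(-145), np.int64(0)), (np.int64(478), np.int64(-157), np.int64(0)), (np.int64(459), np.int64(-156), np.int64(13)), (np.int64(450), np.int64(-174), np.int64(6)), (np.int64(440), np.int64(-190), np.int64(2)), (np.int64(427), np.int64(-201), np.int64(2))]
```

View pics/grip2.png

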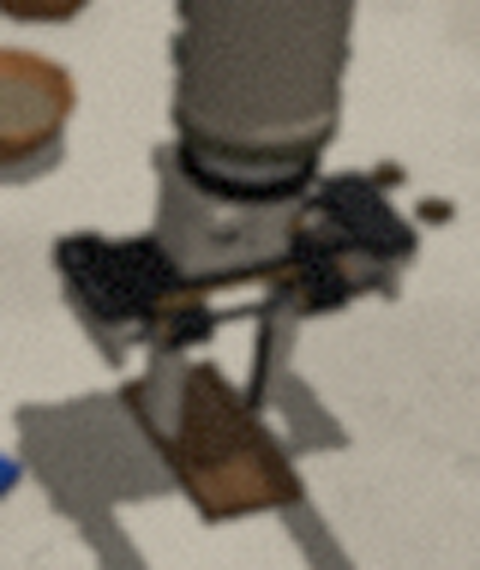

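Points measured on both fingers put the tips about 25–30 mm above the table, although the TCP reads -8 mm. So the fingers are still above the board. I'll open and feel down.

```bash
python3 -m pendant '[{"translation":[0,0,0],"twist":[0,0,0],"grip":0.7},{"translation":[0,0,0],"twist":[0,0,0],"grip":0.7},{"translation":[0,0,0],"twist":[0,0,0],"grip":0.7},{"translation":[0,0,0],"twist":[0,0,0],"grip":0.7},{"translation":[0,0,0],"twist":[0,0,0],"grip":0.7},{"translation":[0,0,2.5],"twist":[0,0,0],"grip":0.7},{"translation":[0,0,2.5],"twist":[0,0,0],"grip":0.7},{"translation":[0,0,2.5],"twist":[0,0,0],"grip":0.7},{"translation":[0,0,2.5],"twist":[0,0,0],"grip":0.7},{"translation":[0,0,0],"twist":[0,0,0],"grip":0.7}]'; python3 g.py
```

```text
t: 9.25
tool_pos: [0.5021, -0.2017, -0.0189]
orientation: [3.051, -0.74, -0.001]
force: [-0.7, 0.8, -0.1]
opening: 0.0788
t 9.25 pos [ 0.5021 -0.2017 -0.0189] F [-0.7  0.8 -0.1] open 0.0788
shift tool mm [  0.2  -0.3 -22.9]
twist [0.0026 0.0002 0.0008] shift in goal frame [  0.2  -0.4 -22.9]
```

```bash
python3 -m pendant '[{"translation":[0,0,2],"twist":[0,0,0],"grip":0.7},{"translation":[0,0,2],"twist":[0,0,0],"grip":0.7},{"translation":[0,0,2],"twist":[0,0,0],"grip":0.7},{"translation":[0,0,0],"twist":[0,0,0],"grip":0.1},{"translation":[0,0,0],"twist":[0,0,0],"grip":0.1},{"translation":[0,0,0],"twist":[0,0,0],"grip":0.1},{"translation":[0,0,0],"twist":[0,0,0],"grip":0.1},{"translation":[0,0,0],"twist":[0,0,0],"grip":0.1},{"translation":[0,0,0],"twist":[0,0,0],"grip":0.1},{"translation":[0,0,0],"twist":[0,0,0],"grip":0.1}]' 20; python3 g.py
```

```text
t: 10.25
tool_pos: [0.502, -0.2016, -0.0256]
orientation: [3.051, -0.74, -0.002]
force: [0.1, 0.2, -0.4]
opening: 0.0596
t 10.25 pos [ 0.502  -0.2016 -0.0256] F [ 0.1  0.2 -0.4] open 0.0596
shift tool mm [  0.4  -0.3 -29.6]
twist [0.0026 0.0005 0.0008] shift in goal frame [  0.4  -0.4 -29.6]
```

Opening 59.6 mm: the board is gripped, but probably only by its top few millimetres. I'll go deeper, feeling for the table.

```bash
python3 -m pendant '[{"translation":[0,0,0],"twist":[0,0,0],"grip":0.5},{"translation":[0,0,0],"twist":[0,0,0],"grip":0.5},{"translation":[0,0,1],"twist":[0,0,0],"grip":0.5},{"translation":[0,0,1],"twist":[0,0,0],"grip":0.5},{"translation":[0,0,1],"twist":[0,0,0],"grip":0.5},{"translation":[0,0,1],"twist":[0,0,0],"grip":0.5},{"translation":[0,0,1],"twist":[0,0,0],"grip":0.5},{"translation":[0,0,0],"twist":[0,0,0],"grip":0.5},{"translation":[0,0,0],"twist":[0,0,0],"grip":0.5},{"translation":[0,0,0],"twist":[0,0,0],"grip":0.5}]' ; python3 g.py
```

```text
t: 11.25
tool_pos: [0.5022, -0.2018, -0.0308]
orientation: [3.051, -0.74, -0.001]
force: [-0.5, -1.0, -0.7]
opening: 0.0698
t 11.25 pos [ 0.5022 -0.2018 -0.0308] F [-0.5 -1.  -0.7] open 0.0698
shift tool mm [  0.1  -0.3 -34.8]
twist [0.0026 0.0001 0.0008] shift in goal frame [  0.1  -0.4 -34.8]
```

```bash
python3 -m pendant '[{"translation":[0,0,1],"twist":[0,0,0],"grip":0.5},{"translation":[0,0,1],"twist":[0,0,0],"grip":0.5},{"translation":[0,0,1],"twist":[0,0,0],"grip":0.5},{"translation":[0,0,1],"twist":[0,0,0],"grip":0.5},{"translation":[0,0,0],"twist":[0,0,0],"grip":0.5},{"translation":[0,0,0],"twist":[0,0,0],"grip":0.5},{"translation":[0,0,0],"twist":[0,0,0],"grip":0.5},{"translation":[0,0,0],"twist":[0,0,0],"grip":0.5},{"translation":[0,0,0],"twist":[0,0,0],"grip":0.5},{"translation":[0,0,0],"twist":[0,0,0],"grip":0.5}]' ; python3 g.py
```

```text
t: 12.25
tool_pos: [0.5027, -0.202, -0.0331]
orientation: [3.051, -0.739, -0.0]
force: [0.1, -0.7, 1.8]
opening: 0.0698
t 12.25 pos [ 0.5027 -0.202  -0.0331] F [ 0.1 -0.7  1.8] open 0.0698
shift tool mm [ -0.4  -0.3 -37.1]
twist [ 0.0025 -0.0003  0.001 ] shift in goal frame [ -0.4  -0.4 -37.1]
```

Only 2.3 of 4 mm was made and the force rose, so the tips reached the table at TCP ≈ -33 mm. I'll go up 2 mm, grip and lift.

```bash
python3 -m pendant '[{"translation":[0,0,-2],"twist":[0,0,0],"grip":0.5},{"translation":[0,0,0],"twist":[0,0,0],"grip":-1},{"translation":[0,0,0],"twist":[0,0,0],"grip":-1},{"translation":[0,0,0],"twist":[0,0,0],"grip":-1},{"translation":[0,0,0],"twist":[0,0,0],"grip":-1},{"translation":[0,0,-20],"twist":[0,0,0],"grip":-1},{"translation":[0,0,-40],"twist":[0,0,0],"grip":-1},{"translation":[0,0,-45],"twist":[0,0,0],"grip":-1},{"translation":[0,0,-45],"twist":[0,0,0],"grip":-1},{"translation":[0,0,-30],"twist":[0,0,0],"grip":-1}]' 60
cat > m.py <<'E'
from h import *
import sys
F=frame(-9.3);T=np.c_[F[:,0],-F[:,1],-F[:,2]]
M=np.array([.498,.125,.102])
c=np.array([float(x) for x in sys.argv[1:4]])*1e-3   # wanted board-underside centre in mouth frame, mm
u=.031                                             # underside lies this far behind the reported TCP
delta(M+F@c+T[:,2]*u,T)
E
python3 m.py 0 0 60
```

```text
t: 13.25
tool_pos: [0.497, -0.1986, 0.1466]
orientation: [-3.052, 0.74, 0.026]
force: [0.7, -0.0, -1.2]
opening: 0.0597
t 13.25 pos [ 0.497  -0.1986  0.1466] F [ 0.7 -0.  -1.2] open 0.0597
shift tool mm [-160.7 -283.7   21.4]
twist [ 0.082   0.5358 -0.3062] shift in goal frame [ -66.7 -319.5  -16. ]
```

```bash
python3 -m pendant '[{"translation":[0,0,-5],"twist":[0.0137,0.0893,-0.051],"grip":-1},{"translation":[0,0,-5],"twist":[0.0137,0.0893,-0.051],"grip":-1},{"translation":[0,0,0],"twist":[0.0137,0.0893,-0.051],"grip":-1},{"translation":[0,0,0],"twist":[0.0137,0.0893,-0.051],"grip":-1},{"translation":[0,0,0],"twist":[0.0137,0.0893,-0.051],"grip":-1},{"translation":[0,0,0],"twist":[0.0137,0.0893,-0.051],"grip":-1},{"translation":[-8,-40,0],"twist":[0,0,0],"grip":-1},{"translation":[-8,-40,0],"twist":[0,0,0],"grip":-1},{"translation":[-8,-40,0],"twist":[0,0,0],"grip":-1},{"translation":[-8,-40,0],"twist":[0,0,0],"grip":-1}]' 60
python3 m.py 0 0 60
```

```text
t: 14.25
tool_pos: [0.4968, -0.0468, 0.1453]
orientation: [2.952, -0.241, 0.846]
force: [1.2, -0.1, -0.5]
opening: 0.0596
t 14.25 pos [ 0.4968 -0.0468  0.1453] F [ 1.2 -0.1 -0.5] open 0.0596
shift tool mm [ -43.7 -169.8   -9.2]
twist [ 0.0165 -0.0358  0.0037] shift in goal frame [ -44.6 -169.8   -4.8]
```

```bash
python3 -m pendant '[{"translation":[-10,-40,-1],"twist":[0.008,-0.018,0],"grip":-1},{"translation":[-10,-40,-1],"twist":[0.008,-0.018,0],"grip":-1},{"translation":[-10,-40,-1],"twist":[0,0,0],"grip":-1},{"translation":[-10,-30,-1],"twist":[0,0,0],"grip":-1},{"translation":[0,-10,0],"twist":[0,0,0],"grip":-1},{"translation":[0,0,0],"twist":[0,0,0],"grip":-1},{"translation":[0,0,0],"twist":[0,0,0],"grip":-1},{"translation":[0,0,0],"twist":[0,0,0],"grip":-1},{"translation":[0,0,0],"twist":[0,0,0],"grip":-1},{"translation":[0,0,0],"twist":[0,0,0],"grip":-1}]' 60
python3 m.py 0 0 60
python3 - <<'E'
from h import *
p,d,i=cam('scene');q,e,j=cam('top');np.savez('c1.npz',p=p,d=d,q=q,e=e)
a=cv2.resize(p[120:270,270:420,::-1],(400,400),interpolation=2);b=cv2.resize(q[165:275,240:350,::-1],(400,400),interpolation=2)
cv2.imwrite('pics/above.png',np.hstack([a,b]))
E
```

```text
t: 15.25
tool_pos: [0.4833, 0.1257, 0.1255]
orientation: [2.985, -0.232, 0.801]
force: [0.4, 0.7, -0.8]
opening: 0.0595
t 15.25 pos [0.4833 0.1257 0.1255] F [ 0.4  0.7 -0.8] open 0.0595
shift tool mm [ 1.  -1.7 -1.3]
twist [-0.0019 -0.0008  0.0067] shift in goal frame [ 0.9 -1.7 -1.3]
```

View pics/above.png

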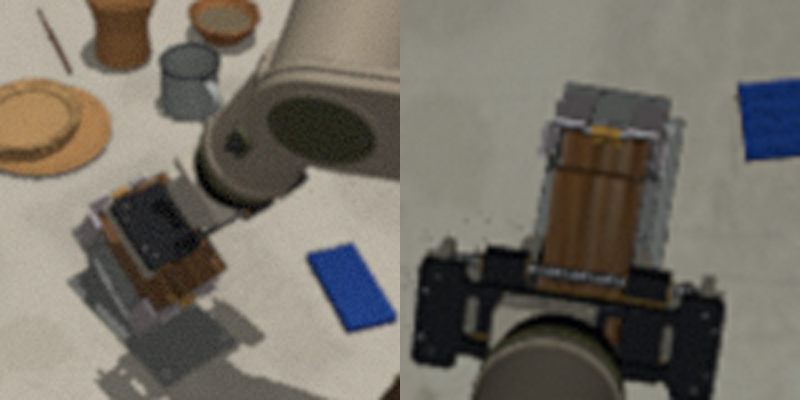

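The left crop (scene) shows the held board over the magazine, its low end at (200,280). The right crop (top) shows its uphill edge at y≈173, x 553–645, with the stacked board visible above it. I'll measure both in the same camera.

Run:
```python
from h import *
z=np.load('c1.npz');F=frame(-9.3)
for n,pk,dk,box,M in(('top','q','e',(276,195,312,243),[.4996,.1213,.102]),('scene','p','d',(300,185,358,240),[.4966,.1289,.102])):
    p,d=z[pk],z[dk];i=robot.camera_info(n);P=pts(d,i);L=(P-np.array(M))@F*1e3
    hsv=cv2.cvtColor(p,cv2.COLOR_RGB2HSV);x0,y0,x1,y1=box
    m=np.zeros((400,640),bool);m[y0:y1,x0:x1]=True
    m&=(hsv[...,0]<22)&(hsv[...,1]>90)
    for nm,s in(('held',m&(L[...,2]>25)&(L[...,2]<90)),('stack',m&(abs(L[...,2])<10))):
        q=L[s]
        if len(q)<20: print(n,nm,len(q));continue
        A=np.c_[q[:,:2],np.ones(len(q))];k=np.median(q[:,2])
        print(n,nm,len(q),'zmed',k,'slopes',np.linalg.lstsq(A,q[:,2],rcond=None)[0].round(3),'x',np.percentile(q[:,0],[0,2,98,100]).round(1))
        for xb in range(-60,70,10):
            t=q[abs(q[:,0]-xb)<5,1]
            if len(t)>5: print('   x',xb,'y',t.min().round(1),t.max().round(1),len(t))
```

```text
top held 666 zmed 70.29173338612523 slopes [-1.5000e-02  2.2000e-02  7.0549e+01] x [-23.5  -9.   60.4  61.5]
   x -20 y 13.5 28.6 8
   x -10 y -24.5 30.0 34
   x 0 y -26.8 30.2 95
   x 10 y -27.8 30.0 90
   x 20 y -27.9 28.5 87
   x 30 y -27.7 29.3 92
   x 40 y -28.0 28.5 91
   x 50 y -27.2 29.3 90
   x 60 y -27.9 28.3 79
top stack 199 zmed -3.983105607184077 slopes [ 1.9300e-01  6.0000e-03 -1.2965e+01] x [33.8 35.5 63.  65.1]
   x 40 y -25.1 30.7 76
   x 50 y -26.0 31.1 79
   x 60 y -25.1 29.8 40
scene held 283 zmed 69.43818133112813 slopes [ 6.0000e-03 -8.0000e-03  6.9514e+01] x [-59.3 -58.   58.4  60.6]
   x -60 y -30.6 26.1 27
   x -50 y -32.6 25.7 82
   x -40 y -32.8 26.0 76
   x -30 y -32.4 26.5 70
   x 60 y -30.9 24.6 19
scene stack 212 zmed -5.148142134899085 slopes [-0.022  0.014 -5.044] x [-56.9 -53.3  55.4  62.1]
   x -50 y -1.6 20.6 26
   x -40 y -4.9 20.7 28
   x -30 y -2.0 27.4 38
   x -20 y -1.0 27.5 22
   x -10 y 16.3 28.2 14
   x 0 y 15.8 28.5 12
   x 10 y 15.4 28.5 15
   x 20 y 16.1 27.6 14
   x 30 y 15.4 28.1 12
   x 40 y 15.3 28.0 13
   x 50 y 14.0 26.5 10
```

Run:
```python
from h import *
F=frame(-9.3);z1=np.load('c1.npz')
M=np.array([.498,.125,.102])
for n,pk,dk,box in(('top','q','e',(274,190,314,256)),('scene','p','d',(296,180,360,245))):
    i=robot.camera_info(n);x0,y0,x1,y1=box
    z0=np.load(n+'0.npz')
    for nm,p,d,off,zl in(('stack0',z0['p'],z0['d'],0,5),('held',z1[pk],z1[dk],73,5)):
        L=(pts(d,i)-M)@F*1e3
        hsv=cv2.cvtColor(p,cv2.COLOR_RGB2HSV)
        m=np.zeros((400,640),bool);m[y0:y1,x0:x1]=True
        m&=(hsv[...,0]<22)&(hsv[...,1]>90)&(abs(L[...,2]-off+2.5)<zl)
        v,u=np.nonzero(m);l=(onplane(i,np.c_[u,v],M+F[:,2]*off*1e-3,F[:,2])-M)@F*1e3
        r=[]
        for xb in range(-60,70,10):
            t=l[abs(l[:,0]-xb)<5,1]
            if len(t)>40 or(n=='scene' and len(t)>25): r.append((xb,t.min().round(1),t.max().round(1),((t.min()+t.max())/2).round(1)))
        print(n,nm,len(l),'x',np.percentile(l[:,0],[0,1,99,100]).round(1),'\n  ',*r)
```

```text
top stack0 670 x [-55.9 -50.7  62.2  64. ] 
   (-50, np.float64(-29.4), np.float64(26.4), np.float64(-1.5)) (-40, np.float64(-29.0), np.float64(27.7), np.float64(-0.7)) (-30, np.float64(-27.6), np.float64(28.3), np.float64(0.4)) (-20, np.float64(-29.1), np.float64(27.3), np.float64(-0.9)) (-10, np.float64(-26.9), np.float64(28.2), np.float64(0.7)) (0, np.float64(-29.1), np.float64(26.9), np.float64(-1.1)) (10, np.float64(-27.0), np.float64(27.6), np.float64(0.3)) (20, np.float64(-29.2), np.float64(26.6), np.float64(-1.3)) (30, np.float64(-29.6), np.float64(27.5), np.float64(-1.1)) (40, np.float64(-29.3), np.float64(25.9), np.float64(-1.7)) (50, np.float64(-29.7), np.float64(27.4), np.float64(-1.1)) (60, np.float64(-29.3), np.float64(25.8), np.float64(-1.7))
top held 629 x [-47.4 -43.7  63.9  65.2] 
   (-20, np.float64(-29.8), np.float64(25.2), np.float64(-2.3)) (0, np.float64(-30.2), np.float64(26.6), np.float64(-1.8)) (10, np.float64(-31.3), np.float64(26.0), np.float64(-2.7)) (20, np.float64(-30.3), np.float64(26.3), np.float64(-2.0)) (30, np.float64(-31.4), np.float64(25.9), np.fl
[... 482 characters left out ...]
 (-10, np.float64(-25.7), np.float64(32.6), np.float64(3.5)) (0, np.float64(-25.4), np.float64(32.9), np.float64(3.7)) (10, np.float64(-25.2), np.float64(32.3), np.float64(3.5)) (20, np.float64(-25.9), np.float64(32.6), np.float64(3.3)) (30, np.float64(-24.7), np.float64(31.9), np.float64(3.6)) (40, np.float64(-25.5), np.float64(32.3), np.float64(3.4)) (50, np.float64(-26.9), np.float64(30.0), np.float64(1.5))
scene held 260 x [-61.2 -60.3  57.5  58.8] 
   (-60, np.float64(-27.8), np.float64(31.2), np.float64(1.7)) (-50, np.float64(-27.7), np.float64(31.4), np.float64(1.9)) (-40, np.float64(-27.5), np.float64(32.6), np.float64(2.5)) (-30, np.float64(-27.3), np.float64(31.9), np.float64(2.3))
```

Both cameras agree that the held board is 1.5–1.8 mm towards -y of the stacked one, which matches my nominal mouth. In x I'll go about +2 uphill, allowing for the stacked board having slid down the slope. Now I'll approach down to the lead-in.

```bash
python3 -m pendant '[{"translation":[2,-1.8,5],"twist":[0,0,0],"grip":-1},{"translation":[0,0,10],"twist":[0,0,0],"grip":-1},{"translation":[0,0,10],"twist":[0,0,0],"grip":-1},{"translation":[0,0,5],"twist":[0,0,0],"grip":-1},{"translation":[0,0,0],"twist":[0,0,0],"grip":-1},{"translation":[0,0,0],"twist":[0,0,0],"grip":-1},{"translation":[0,0,0],"twist":[0,0,0],"grip":-1},{"translation":[0,0,0],"twist":[0,0,0],"grip":-1},{"translation":[0,0,0],"twist":[0,0,0],"grip":-1},{"translation":[0,0,0],"twist":[0,0,0],"grip":-1}]' 60
python3 m.py 2 0 20
```

```text
t: 16.35
tool_pos: [0.5016, 0.1241, 0.0979]
orientation: [2.985, -0.234, 0.8]
force: [0.6, -0.4, -0.1]
opening: 0.0595
t 16.35 pos [0.5016 0.1241 0.0979] F [ 0.6 -0.4 -0.1] open 0.0595
shift tool mm [ 0.9 -0.3  5.6]
twist [-0.0012 -0.0002  0.0059] shift in goal frame [ 0.9 -0.3  5.6]
```

Run:
```python
from h import *
p,d,i=cam('scene');q,e,j=cam('top')
a=cv2.resize(p[165:265,285:385,::-1],(400,400),interpolation=2);b=cv2.resize(q[180:270,260:350,::-1],(400,400),interpolation=2)
cv2.imwrite('pics/near.png',np.hstack([a,b]))
```

```text
(no output)
```

View pics/near.png

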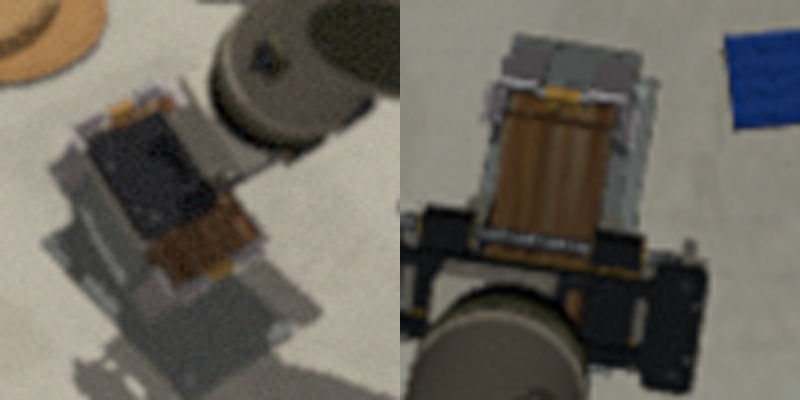

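The board sits squarely between the posts; in the left crop the high catch is at (120,107) and the low one at (220,270). I'll descend until it meets the stack.

```bash
python3 -m pendant '[{"translation":[0.5,0,3],"twist":[0,0,0],"grip":-1},{"translation":[0,0,3],"twist":[0,0,0],"grip":-1},{"translation":[0,0,3],"twist":[0,0,0],"grip":-1},{"translation":[0,0,3],"twist":[0,0,0],"grip":-1},{"translation":[0,0,2],"twist":[0,0,0],"grip":-1},{"translation":[0,0,2],"twist":[0,0,0],"grip":-1},{"translation":[0,0,2],"twist":[0,0,0],"grip":-1},{"translation":[0,0,2],"twist":[0,0,0],"grip":-1},{"translation":[0,0,0],"twist":[0,0,0],"grip":-1},{"translation":[0,0,0],"twist":[0,0,0],"grip":-1}]' 60
python3 m.py 2 0 2
```

```text
t: 17.45
tool_pos: [0.514, 0.1226, 0.082]
orientation: [2.985, -0.236, 0.803]
force: [-2.7, -1.1, 2.0]
opening: 0.0595
t 17.45 pos [0.514  0.1226 0.082 ] F [-2.7 -1.1  2. ] open 0.0595
shift tool mm [-2.   0.2  3.6]
twist [-0.0016 -0.0022  0.0044] shift in goal frame [-2.   0.2  3.6]
```

```bash
python3 -m pendant '[{"translation":[-2,0,1],"twist":[0,0,0],"grip":-1},{"translation":[0,0,3],"twist":[0,0,0],"grip":-1},{"translation":[0,0,3],"twist":[0,0,0],"grip":-1},{"translation":[0,0,3],"twist":[0,0,0],"grip":-1},{"translation":[0,0,3],"twist":[0,0,0],"grip":-1},{"translation":[0,0,3],"twist":[0,0,0],"grip":-1},{"translation":[0,0,3],"twist":[0,0,0],"grip":-1},{"translation":[0,0,3],"twist":[0,0,0],"grip":-1},{"translation":[0,0,1],"twist":[0,0,0],"grip":-1},{"translation":[0,0,0],"twist":[0,0,0],"grip":-1}]' 60
python3 m.py 2 0 -22
```

```text
t: 18.45
tool_pos: [0.5261, 0.1217, 0.0668]
orientation: [2.983, -0.236, 0.811]
force: [-4.1, 0.3, 3.2]
opening: 0.0589
t 18.45 pos [0.5261 0.1217 0.0668] F [-4.1  0.3  3.2] open 0.0589
shift tool mm [-4.9  1.3  8.4]
twist [-0.0021 -0.0076  0.0037] shift in goal frame [-4.9  1.3  8.4]
```

```bash
cat > look.py <<'E'
from h import *
import sys
p,d,i=cam('scene');q,e,j=cam('top')
a=cv2.resize(p[165:265,285:385,::-1],(400,400),interpolation=2);b=cv2.resize(q[180:270,260:350,::-1],(400,400),interpolation=2)
cv2.imwrite(sys.argv[1],np.hstack([a,b]))
F=frame(-9.3);M=np.array([.498,.125,.102])
for n,im,D,inf,(x0,y0,x1,y1) in(('top',q,e,j,(274,190,314,256)),('scene',p,d,i,(300,185,355,240))):
    L=(pts(D,inf)-M)@F*1e3;h=cv2.cvtColor(im,cv2.COLOR_RGB2HSV)
    m=np.zeros((400,640),bool);m[y0:y1,x0:x1]=True
    m&=(h[...,0]<18)&(h[...,1]>90)&(abs(L[...,2])<35)&(abs(L[...,1])<24)
    l=L[m];A=np.c_[l[:,:2],np.ones(len(l))]
    for _ in range(3):
        c=np.linalg.lstsq(A,l[:,2],rcond=None)[0];k=abs(A@c-l[:,2])<4;A,l=A[k],l[k]
    print(n,len(l),'plane',c.round(3),'x',np.percentile(l[:,0],[1,99]).round(1),[(x,np.median(l[abs(l[:,0]-x)<8,2]).round(1)) for x in(-50,-30,-10,10,30,50) if (abs(l[:,0]-x)<8).sum()>5])
E
python3 look.py pics/push1.png
```

```text
top 365 plane [ 0.026 -0.011 -4.124] x [-38.2  61.3] [(-10, np.float64(-4.8)), (10, np.float64(-3.5)), (30, np.float64(-3.5)), (50, np.float64(-3.0))]
scene 167 plane [ 0.018  0.03  -0.169] x [-55.7  68.8] [(-50, np.float64(-1.3)), (-30, np.float64(-0.6)), (50, np.float64(1.0))]
```

View pics/push1.png

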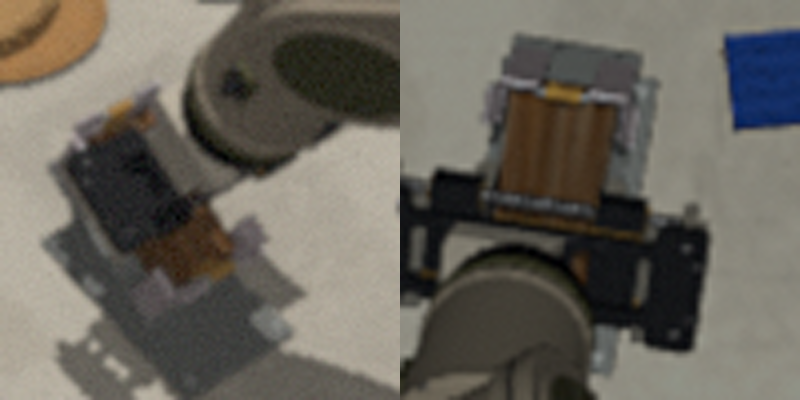

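The held board's top is at z≈0 (underside ≈ -13), it hasn't slipped, and it leans slightly uphill. I'll keep pushing to about -23, correcting x and levelling.

```bash
python3 -m pendant '[{"translation":[-2,0,1],"twist":[0,-0.012,0],"grip":-1},{"translation":[-1,0,3],"twist":[0,0,0],"grip":-1},{"translation":[-1,0,3],"twist":[0,0,0],"grip":-1},{"translation":[-0.5,0,3],"twist":[0,0,0],"grip":-1},{"translation":[-0.5,0,3],"twist":[0,0,0],"grip":-1},{"translation":[0,0,2],"twist":[0,0,0],"grip":-1},{"translation":[0,0,1],"twist":[0,0,0],"grip":-1},{"translation":[0,0,0],"twist":[0,0,0],"grip":-1},{"translation":[0,0,0],"twist":[0,0,0],"grip":-1},{"translation":[0,0,0],"twist":[0,0,0],"grip":-1}]' 60
python3 m.py 2 0 -23; python3 look.py pics/push2.png
```

```text
t: 19.55
tool_pos: [0.532, 0.1208, 0.0559]
orientation: [2.985, -0.236, 0.8]
force: [-9.0, -0.9, 8.8]
opening: 0.0594
t 19.55 pos [0.532  0.1208 0.0559] F [-9.  -0.9  8.8] open 0.0594
shift tool mm [-4.6  1.3 -3.1]
twist [-0.0007 -0.0006  0.0042] shift in goal frame [-4.6  1.3 -3.1]
top 317 plane [ 2.4000e-02 -1.0000e-02 -1.6804e+01] x [-36.1  69.4] [(-30, np.float64(-17.9)), (-10, np.float64(-17.2)), (10, np.float64(-16.9)), (30, np.float64(-16.1)), (50, np.float64(-15.9))]
scene 76 plane [ 0.106  0.069 -7.373] x [-53.8  59.7] [(-50, np.float64(-12.2)), (-30, np.float64(-11.5))]
```

Underside ≈ -26, normal force ≈ 12 N, well past the catches. I'll ease up a little so the board rests under the catches, then release.

```bash
python3 -m pendant '[{"translation":[-1,0,-3],"twist":[0,0,0],"grip":-1},{"translation":[-1,0,-3],"twist":[0,0,0],"grip":-1},{"translation":[0,0,-2],"twist":[0,0,0],"grip":-1},{"translation":[0,0,0],"twist":[0,0,0],"grip":-1},{"translation":[0,0,0],"twist":[0,0,0],"grip":0.5},{"translation":[0,0,0],"twist":[0,0,0],"grip":0.5},{"translation":[0,0,0],"twist":[0,0,0],"grip":0.5},{"translation":[0,0,0],"twist":[0,0,0],"grip":0.5},{"translation":[0,0,0],"twist":[0,0,0],"grip":0.5},{"translation":[0,0,0],"twist":[0,0,0],"grip":0.5}]'
python3 m.py 2 0 -14; python3 look.py pics/rel.png
```

```text
t: 20.65
tool_pos: [0.5275, 0.1217, 0.064]
orientation: [2.983, -0.235, 0.805]
force: [-0.1, -0.9, 0.1]
opening: 0.0694
t 20.65 pos [0.5275 0.1217 0.064 ] F [-0.1 -0.9  0.1] open 0.0694
shift tool mm [-4.7  1.5 -2.8]
twist [-0.001  -0.0039  0.0047] shift in goal frame [-4.7  1.5 -2.7]
top 357 plane [ 0.014 -0.008 -6.273] x [-37.2  60.3] [(-10, np.float64(-6.1)), (10, np.float64(-6.0)), (30, np.float64(-5.8)), (50, np.float64(-5.7))]
scene 124 plane [ 0.061  0.032 -0.537] x [-53.2  61.4] [(-50, np.float64(-3.1)), (-30, np.float64(-2.7))]
```

View pics/rel.png

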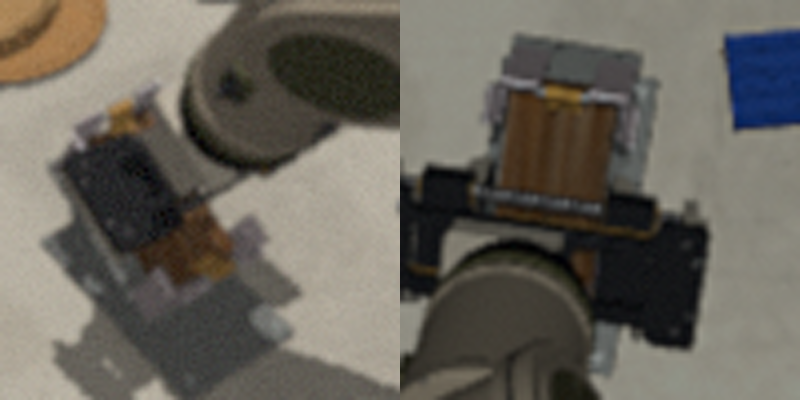

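With the fingers open the board's plane reads -6.0 (top) and -2.9 (scene); the originally caught board read -5.6 and -3.9 in the same frame, so it is held by the catches. Withdrawing.

```bash
python3 -m pendant '[{"translation":[0,0,0],"twist":[0,0,0],"grip":0.6},{"translation":[0,0,-6],"twist":[0,0,0],"grip":0.6},{"translation":[0,0,-10],"twist":[0,0,0],"grip":0.6},{"translation":[0,0,-15],"twist":[0,0,0],"grip":0.6},{"translation":[0,0,-25],"twist":[0,0,0],"grip":0.6},{"translation":[0,0,-30],"twist":[0,0,0],"grip":0.6},{"translation":[0,0,-30],"twist":[0,0,0],"grip":0.6},{"translation":[0,0,-30],"twist":[0,0,0],"grip":0.6},{"translation":[0,0,-10],"twist":[0,0,0],"grip":0.6},{"translation":[0,0,0],"twist":[0,0,0],"grip":0.6}]'
python3 look.py pics/fin.png
```

```text
t: 21.75
tool_pos: [0.4445, 0.1351, 0.2082]
orientation: [2.986, -0.236, 0.808]
force: [-0.2, -0.9, 0.3]
opening: 0.0746
top 602 plane [ 0.01  -0.032 -5.849] x [-49.8  60.1] [(-50, np.float64(-6.9)), (-30, np.float64(-6.1)), (-10, np.float64(-6.2)), (10, np.float64(-5.4)), (30, np.float64(-6.1)), (50, np.float64(-5.0))]
scene 478 plane [ 1.00e-03  1.30e-02 -3.68e+00] x [-51.7  61.1] [(-50, np.float64(-3.6)), (-30, np.float64(-4.1)), (-10, np.float64(-4.2)), (10, np.float64(-3.8)), (30, np.float64(-3.8)), (50, np.float64(-4.3))]
```

View pics/fin.png

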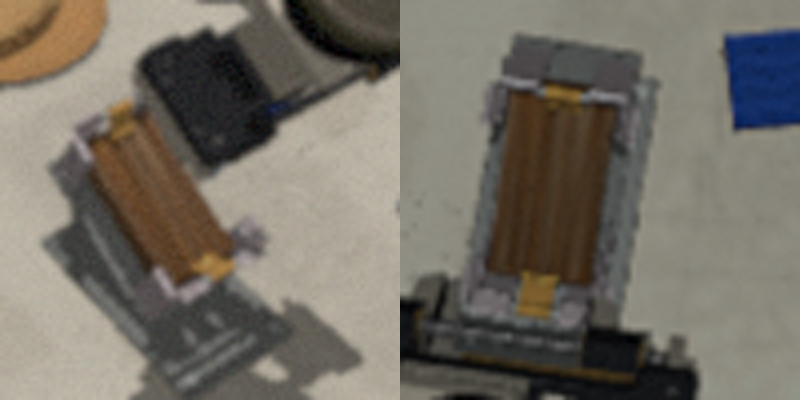

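The final views show the board lying flat under both closed catches: left crop high (120,115) and low (213,265), right crop high (565,95) and low (538,292). The plane is level to within about 0.03 and at the same height as the originally caught board. The gripper is clear, so I'm handing in.

```bash
python3 -c "
from plant import robot
print(robot.close_job())"
```

```text
the job is handed in; nothing more can be done
None
```

The loose brown board is in the magazine on top of the first one, held under both brass catches. The gripper is open and clear, and I handed the job in at about 22 s of the 38 s allowed.

**What I did:** I gripped the board across its width and tilted it to the magazine's slope. I pushed it to about 26 mm below the catch plane, 1 mm past the stated 20–25 mm but short of the follower's stop. Then I eased up, let go and withdrew.

**Last checks:** After withdrawal the board's surface read -5.8 mm in the top camera and -3.7 mm in the scene camera. The first board, when caught, read about -5.6 and -3.9 in the same frame. It was parallel within about 0.03 rad, and both catches looked closed over its ends.

**What disagreed or was not checked:**
- **Finger tips:** they sat about 33 mm higher than the reported tool position implied. My first two closings passed over the board, so I found the right depth by touch.
- **Cameras:** they differed by 2–3 mm in position. While pushing, the tool ended about 6–7 mm uphill of my estimated mouth, so I take that estimate to be a few mm too low.
- **Centring:** I judged this from the fit between the posts and did not measure it finely.
- **Mug and jar:** I did not re-measure them at the end; the moves stayed clear of both.

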